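# Clear the show tray and lay out the bracelet from the tall stand

## Task

A customer wants to see the bracelet from the taller bracelet stand, but a carved rooster has been left in the shallow show tray. First stand the rooster upright on the middle of the little round stool, then lift the bracelet up off the taller stand's post and lower it gently, without dropping it, so that it lies flat on the floor of the tray, in the middle. Leave the other bracelet on its shorter stand, and do not disturb the mortar or the giraffe.

Things in the scene. Friction and masses are not known exactly. Their poses are not given: they have to be found in the camera images.
- rooster: White carved rooster, 40 x 85 x 120 mm, about 95 g, at first standing in the tray. Origin: centre of its underside; z up; head at -y (y -12 to -32 mm, comb up to z 120 mm), tail at +y (to 42 mm). The body is 30 mm wide along x for z 30 to 75 mm: grip it across x at about y = +5, z = 55 mm. Foot: x -14 to +14 mm, y -15 to +19 mm
- stool: Miniature three-legged round stool, seat 68 mm across and flat, its top at z 58 mm; loose. Origin: on the table under the seat's centre, z up
- tray: Shallow rectangular wooden tray, loose, 85 x 190 x 21 mm outside; inside 76 mm (along x) by 180 mm (along y), floor at z 5 mm, rim at z 21 mm, walls 4 to 5 mm. Origin: centre of the underside, z up; its long side runs along y
- tall_stand: Taller turned wooden bracelet stand, does not move. Origin: centre of the foot on the table, z up. Foot 72 mm across; flat collar 54 mm across whose top, on which the bracelet rests, is at z 100 mm; above it a tapered post, 35 mm across at the collar, 16 mm near the tip, tip at z 135 mm
- bracelet: Stiff bracelet of dark brown and white wooden beads, round, 67 mm outside, 42 mm inside, 12 mm thick, 30 g; lies level on the collar of the taller stand, the post through it. Origin: centre of the ring on its underside, z along the ring's axis. Grip across the outside of the ring (67 mm)
- short_stand: Shorter stand of the same form, does not move: collar top at z 50 mm, post tip at z 85 mm. Origin: centre of the foot on the table
- other_bracelet: Second stiff bead bracelet, 67 mm outside, 11 mm thick, on the collar of the shorter stand; leave it there. Origin: centre of the ring on its underside
- mortar: Souvenir wooden mortar with pestle, 62 x 68 x 126 mm, a bystander. Origin: centre of its underside
- giraffe: Yellow spotted carved giraffe, 28 x 107 x 191 mm, a bystander. Origin: centre of its underside
Not all that is in view belongs to the job. Leave any orange look-alike of the bracelet alone.

How it is judged (in metres and radians):
On the way, in this order (a step that is already met when the one before it is completed fails the run):
1. the rooster stands upright on the stool, let go, while the bracelet is still on the taller stand (horizontal distance between rooster and stool below 0.03 m and z of rooster in the frame of stool between 0.054 and 0.063 m and angle between rooster's own z axis and vertical below 0.15 rad and contact force between the fingers and rooster below 0.1 N and distance of bracelet from where it was at the start of the episode below 0.02 m), for 0.2 s.
2. the bracelet is lifted clear above the taller stand's post (z of bracelet in the frame of tall_stand above 0.132 m and contact force between the fingers and bracelet above 0.3 N).
3. still held in the fingers, the bracelet is lowered to within 15 mm of the tray's floor (horizontal distance between bracelet and tray below 0.04 m and z of bracelet in the frame of tray below 0.02 m and contact force between the fingers and bracelet above 0.3 N).
At the end, for the whole second after the job is handed in: The bracelet lies flat (0.1 rad), at rest on the tray's floor, within 30 mm of the tray's centre, tray flat on the table; the rooster stands upright (0.15 rad), at rest, on the seat of the upright stool within 30 mm of its centre; the other bracelet is still on the shorter stand's collar (horizontal distance between bracelet and tray below 0.03 m and z of bracelet in the frame of tray below 0.009 m and angle between each of bracelet, stool's own z axis and vertical below 0.1 rad and linear speed of each of bracelet, rooster below 0.02 m/s and angle between tray's own z axis and vertical below 0.05 rad and height (world z) of tray below 0.005 m and horizontal distance between rooster and stool below 0.03 m and z of rooster in the frame of stool between 0.054 and 0.063 m and angle between rooster's own z axis and vertical below 0.15 rad and horizontal distance between other_bracelet and short_stand below 0.015 m and z of other_bracelet in the frame of short_stand below 0.06 m); the robot touches nothing.
It fails at once if the other bracelet is lifted or shifted by more than 20 mm (distance of other_bracelet from where it was at the start of the episode above 0.02 m).
It fails at once if the mortar is shifted by more than 30 mm (distance of mortar from where it was at the start of the episode above 0.03 m).
It fails at once if the giraffe is shifted by more than 30 mm (distance of giraffe from where it was at the start of the episode above 0.03 m).
It fails at once if the rooster is tipped over (angle between rooster's own z axis and vertical above 0.8 rad).
It also fails if it takes over 70 s, if anything falls off the work surface, if the arm or the gripper's body presses on something with over 40 N, if the wrist force passes 120 N, or if a joint passes its speed limit or range.

## Robot

A 6-joint arm with a two-finger parallel gripper is mounted at the origin on the work surface; the furniture and walls round the work are solid. World frame = base frame: x ahead of the robot, y to its left, z up, the work surface at z = 0. Lengths are in mm, angles in rad, forces in N, time in s.
With the tool pointing down it reaches from about 200 to 875 mm from the base axis. Payload 3.4 kg.
Tool frame: the origin (TCP) lies midway between the tips of the shut fingers; the grasp point (between the pads) lies 19 mm behind it; z points along the fingers, y is the line along which they close (so a half turn about z gives the same grasp; the last joint's range is limited). The gripper opens to 94 mm and grips with 3 to 60 N. Pads are 16 mm wide; open, the fingers measure 119 mm over their backs; the gripper's body (75 mm by 177 mm) begins 78 mm behind the grasp point.
Start: joints at [-1.36, 0.276, 1.505, -0, 1.361, -0.121], TCP at [187.304, -543.675, 205.493] pointing down, gripper open.
Joint ranges: [-2.89, 2.89], [-0.75, 2.08], [0.22, 2.7], [-1.18, 4.32], [0.11, 2.71], [-2.7, 2.7]. Speed limits (rad/s): [2.57, 2.57, 3.14, 3.14, 3.14, 3.14].

## Interface

Orientations are given as a unit quaternion [x, y, z, w].
In Python, from plant import telemetry, viewer, close_job gives the robot as it stands.
- The arm moves only by the shell command python3 -m pendant 'ROWS' [FORCE]. ROWS is JSON, a list of rows, each an object of numbers: "fingers": the closure, from 0 (fully open) to 1 (shut); "x", "y", "z": the shift along the tool's x, y, z in mm; "twist": the turn about the tool's z in rad. In form: [{"fingers": .., "x": .., "y": .., "z": .., "twist": ..}, ...]. A call has 1 to 12 rows; each row shifts and turns the commanded pose from where the row before left it, along the tool's axes as they then stand; what a row does not reach is not made up. A row lasts 1/12 s, in which the tool goes at most 41.7 mm and 7.16 degrees, less where a joint would pass 70% of its speed; a pose out of reach is approached as far as the arm can. A call with a gripper value outside its range is refused whole. The fingers move at their own pace and stop on an object; FORCE is the grip in N (left out, the last holds). Time passes only in rows, so rows that do not move let the fingers close. It gives the time, the measured TCP pose, the force, the opening and the grip force at its end, in the units of the state.
- telemetry.sense(): the state, without advancing time (a new reading comes with each control period).
- viewer.get_image(name): name is "scene" or "top" or "wrist"; returns (picture, depth): 400x640x3 uint8, blue, green, red; 400x640 float32, mm along the optical axis (not along the pixel's ray), 0 where there is no reading.
- viewer.camera_model(name): a dict with "camera_matrix" (3x3 intrinsics, pixels), "k1" (the pictures are not rectified: a ray, as slopes to the right and down, at radius r is drawn at 1 + k1 r^2 times it, then the intrinsics apply), "position" and "orientation" of the camera in the world; the wrist camera has in their place "T_tool_cam" (4x4, takes a point from camera to tool coordinates, whose origin is the TCP and whose axes are the flange's). Camera axes: x right, y up, looking along -z (the intrinsics and any distortion apply to the point x, -y, -z); pixel columns grow to the right and rows downward; lengths in mm; the calibration is good to about 2 mm. A picture is of the moment at which its call begins: read the wrist's pose just before it. camera_model takes no time and is no camera call.
- close_job(): hands the job in; it is judged then, once.
The state is a dict: "time": time; "q": joint angles; "qd": joint speeds; "joint_efforts": joint torques, N m; "eef_pos": TCP position; "tcp_rot": TCP orientation; "force": force on the tool from outside, world axes, zero at the start; "ft_torque": the same for the moment, N m; "finger_gap": opening from 0.0 (shut) to 1.0 (fully open); "finger_force": force on a finger pad.
Only numpy, scipy, OpenCV 4.12 (cv2) and the standard library are available. Lean on these libraries where they do the work, as an engineer would, in place of code of your own. Each camera call takes 0.05 s, during which the arm holds its last target. There are 200 camera calls.

## Working session

There is one attempt and no reset: what is moved stays moved. The work goes in short steps, Python scripts to look and compute and a shell command to move; the robot and the scene stay as the last step left them, time stands still between calls to the robot, and variables do not carry over. Pictures are saved under pics/ and viewed, at most 12 in all, crops included, and the job is handed in when it is done.

```bash
mkdir -p pics
cat > h.py <<'E'
import numpy as np, cv2
from scipy.spatial.transform import Rotation as R
from plant import telemetry, viewer
def snap(n):
    s=telemetry.sense(); im,d=viewer.get_image(n); np.savez(f'/tmp/{n}.npz',im=im,d=d,p=s['eef_pos'],q=s['tcp_rot']); return im,d
def cloud(n):
    z=np.load(f'/tmp/{n}.npz'); m=viewer.camera_model(n); K=np.array(m['camera_matrix']); k=m['k1']
    v,u=np.mgrid[0:400,0:640].astype(float); a=(u-K[0,2])/K[0,0]; b=(v-K[1,2])/K[1,1]
    x,y=a.copy(),b.copy()
    for _ in range(15):
        f=1+k*(x*x+y*y); x,y=a/f,b/f
    P=np.stack([x,-y,-np.ones_like(x)],-1)*z['d'][...,None]
    if 'T_tool_cam' in m:
        T=np.array(m['T_tool_cam']); P=P@T[:3,:3].T+T[:3,3]
        return z['im'],P@R.from_quat(z['q']).as_matrix().T+z['p']
    return z['im'],P@R.from_quat(m['orientation']).as_matrix().T+np.array(m['position'])
E
python3 - <<'E'
from h import *
for n in('top','scene'):
    im,d=snap(n); cv2.imwrite(f'pics/{n}0.png',im)
s=telemetry.sense(); print(s); print(viewer.camera_model('top')['position'],viewer.camera_model('scene')['position'])
print(R.from_quat(s['tcp_rot']).as_matrix().round(3))
E
```

```text
{'time': 0.1, 'q': array([-1.35999788e+00,  2.76532974e-01,  1.50595906e+00,  2.27272633e-05,
        1.36071055e+00, -1.20988852e-01]), 'qd': array([ 0.00153446, -0.00209946, -0.00436899, -0.00023019,  0.00045851,
        0.00065045]), 'joint_efforts': array([ 1.35818471e-03, -4.05455697e+01, -2.37779778e+01,  7.02691893e-02,
        2.99466122e-02, -3.85143539e-05]), 'eef_pos': array([ 187.20261999, -543.15454355,  204.7094681 ]), 'tcp_rot': array([ 9.86271251e-01,  1.65131376e-01, -2.50341234e-05, -8.04655666e-04]), 'force': array([ 0.88077469,  0.21860156, -0.22125484]), 'ft_torque': array([0.02764598, 0.01392071, 0.01972447]), 'finger_force': 0.0, 'finger_gap': 1.000479895003002}
[ 180.54062421   72.11959721 1465.14795513] [-250.31931096  787.08131074  979.62941089]
[[ 0.945  0.326 -0.   ]
 [ 0.326 -0.945  0.002]
 [ 0.    -0.002 -1.   ]]
```

View pics/top0.png

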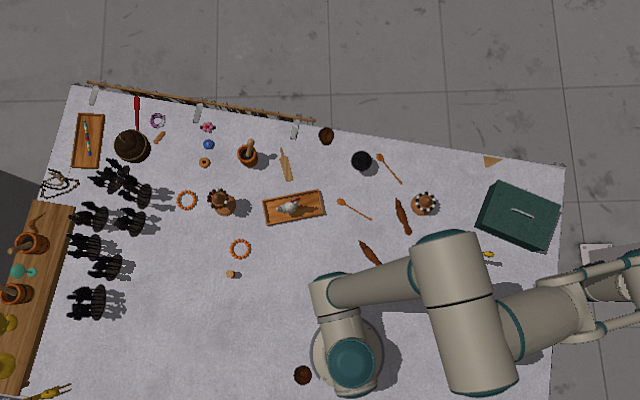

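View pics/scene0.png

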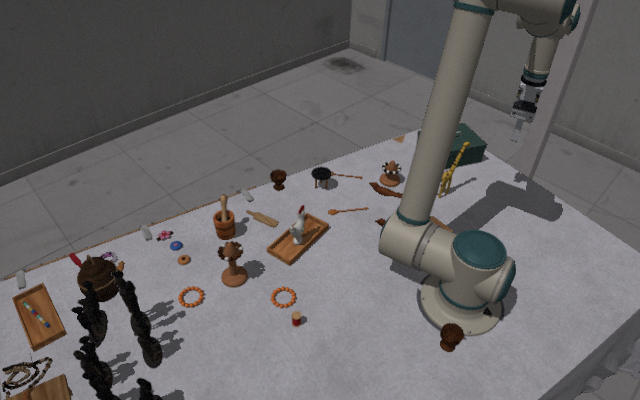

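The top view shows the tray with the rooster at (294,207), the tall stand at (221,202), the black stool at (361,160), the short stand at (425,203), the mortar at (248,152) and the giraffe near (487,254), under the arm. Next I'll measure them from depth.

Run:
```python
from h import *
im,P=cloud('top')
for n,(u,v) in dict(tray=(294,207),tall=(221,202),stool=(361,160),short=(425,203),mortar=(248,152),bare=(320,260),spoon=(355,208)).items():
    w=P[v-28:v+28,u-36:u+36].reshape(-1,3); 
    print(n,P[v,u].round(0))
def near(c,r,lo,hi,w=P): 
    q=w.reshape(-1,3); m=(np.hypot(*(q[:,:2]-c).T)<r)&(q[:,2]>lo)&(q[:,2]<hi); return q[m]
def circ(q):
    (c,r)=cv2.minEnclosingCircle(q[:,:2].astype(np.float32)); return np.round(c,1),round(r,1),len(q),q[:,2].max().round(1)
print('stool',circ(near(P[160,361,:2],60,48,70)))
print('tall ring',circ(near(P[202,221,:2],60,95,125)),'tip',circ(near(P[202,221,:2],60,127,150)))
print('short ring',circ(near(P[203,425,:2],60,45,75)))
print('mortar',circ(near(P[152,248,:2],70,30,150)))
q=near(P[207,294,:2],120,10,30); 
r=cv2.minAreaRect(q[:,:2].astype(np.float32)); print('tray',r,len(q))
q=near(P[207,294,:2],70,32,140); print('rooster',cv2.minAreaRect(q[:,:2].astype(np.float32)),q[q[:,2].argmax()],len(q))
q=near(P[207,294,:2],70,60,80);print('body',q.mean(0))
s,Q=cloud('scene')
c=cv2.resize(im[100:270,160:480],None,fx=2.5,fy=2.5,interpolation=cv2.INTER_CUBIC);cv2.imwrite('pics/topc.png',c)
cv2.imwrite('pics/scc.png',cv2.resize(s[150:300,170:410],None,fx=3.3,fy=3.3,interpolation=cv2.INTER_CUBIC))
for n,Z in(('t',P),('s',Q)):
    print(n,'table z',np.nanmedian(Z[240:250,300:320,2]))
print('scene stool',circ(near(P[160,361,:2],60,48,70,Q)),'tall',circ(near(P[202,221,:2],60,95,125,Q)))
q=near(P[207,294,:2],120,10,30,Q); print('tray',cv2.minAreaRect(q[:,:2].astype(np.float32)))
```

```text
tray [450. 154.  72.]
tall [464. 375. 108.]
stool [601. -64.  59.]
short [ 451. -257.   74.]
mortar [633. 299.  76.]
bare [287.  76.   1.]
spoon [455. -43.   1.]
stool (array([599.6, -65.2]), 35.0, 335, np.float64(67.2))
tall ring (array([475.7, 386.9]), 33.8, 295, np.float64(125.0)) tip (array([475.1, 386.8]), 10.0, 28, np.float64(138.4))
short ring (array([ 458.3, -262.6]), 34.7, 299, np.float64(74.4))
mortar (array([633.2, 302.1]), 35.8, 374, np.float64(129.9))
tray ((460.001953125, 163.85662841796875), (175.20208740234375, 198.8903350830078), 46.44649887084961) 397
rooster ((453.86151123046875, 170.9954833984375), (35.1722412109375, 81.27503967285156), 23.377029418945312) [460.41534347 153.13755566 128.60485244] 213
body [448.95983189 174.74858103  71.27730091]
t table z -0.16401421131411098
s table z 3.870740975367596
scene stool (array([600.7, -64.8]), 35.5, 217, np.float64(65.0)) tall (array([475.1, 386.2]), 33.9, 345, np.float64(124.7))
tray ((490.314208984375, 166.96356201171875), (146.2783660888672, 196.31004333496094), 10.578557968139648)
```

View pics/topc.png

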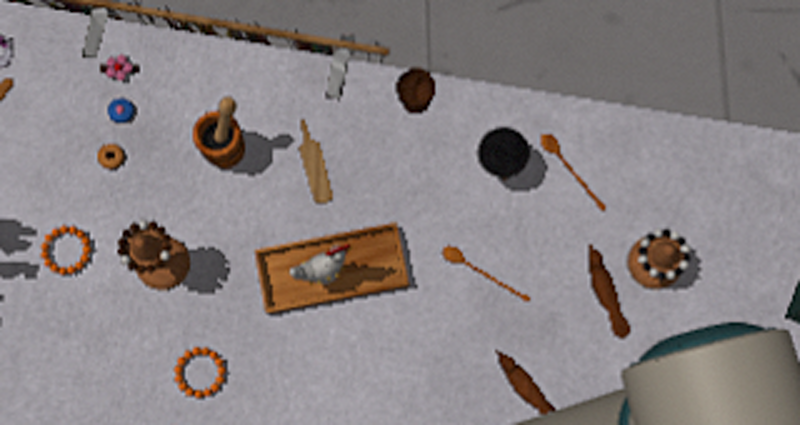

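View pics/scc.png

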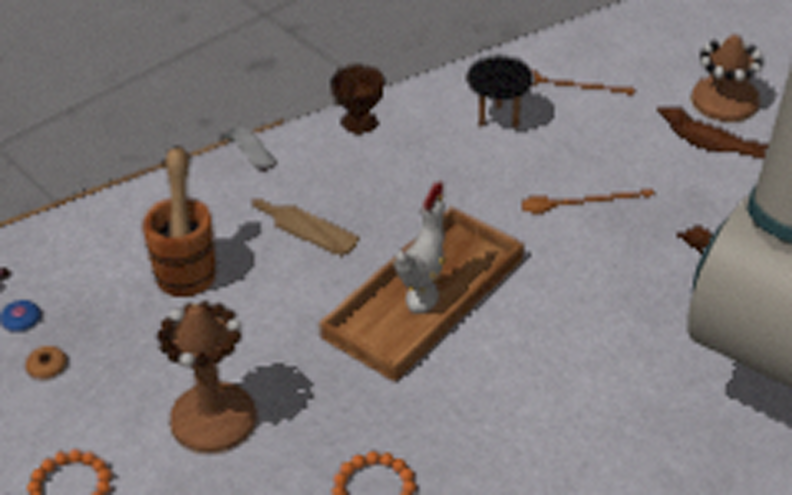

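The crops match the descriptions: tray corners in the top crop are at about (256,250), (397,223), (413,285) and (268,313), and the rooster's head points right. I'll raise the tool and move it over the tray for a close look from the wrist camera.

```bash
cat >> h.py <<'E'
def to(x,y,z,psi=None):
    "remaining twist (rad) to tool-y world angle psi (deg), then tool shift after that twist"
    s=telemetry.sense(); M=R.from_quat(s['tcp_rot']); m=M.as_matrix(); cur=np.degrees(np.arctan2(m[1,1],m[0,1])); t=0
    if psi is not None: t=-np.radians((psi-cur+90)%180-90); M=M*R.from_euler('z',t)
    print('t',round(s['time'],1),'pos',s['eef_pos'].round(1),'psi',cur.round(1),'q6',s['q'][5].round(2),'twist',round(t,3),'shift',(M.inv().apply(np.array([x,y,z])-s['eef_pos'])).round(1))
def ray(n,px,zp):
    "pixels -> world at height zp"
    m=viewer.camera_model(n); K=np.array(m['camera_matrix']); p=cv2.undistortPoints(np.array(px,float)[:,None],K,np.array([m['k1'],0,0,0,0.]))[:,0]
    d=np.c_[p[:,0],-p[:,1],-np.ones(len(p))]
    if 'T_tool_cam' in m:
        z=np.load(f'/tmp/{n}.npz');T=np.array(m['T_tool_cam']);A=R.from_quat(z['q']).as_matrix();d=d@T[:3,:3].T@A.T;o=A@T[:3,3]+z['p']
    else: d=R.from_quat(m['orientation']).apply(d);o=np.array(m['position'])
    return o+d*((zp-o[2])/d[:,2])[:,None]
E
python3 - <<'E'
from h import *
print(np.array(viewer.camera_model('wrist')['T_tool_cam']).round(2))
c=np.array([[256,250],[397,223],[413,285],[268,313]])/2.5+[160,100]
w=ray('top',c,21);print(w.round(0),w.mean(0))
to(454,171,320)
E
python3 -m pendant '[{"z":-40},{"z":-40},{"z":-40}]'
```

```text
[[   0.      0.97    0.24   71.09]
 [   1.     -0.     -0.      0.67]
 [  -0.      0.24   -0.97 -178.91]
 [   0.      0.      0.      1.  ]]
[[486. 260.  21.]
 [517.  74.  21.]
 [434.  56.  21.]
 [402. 244.  21.]] [459.54739941 158.4884157   21.        ]
t 0.1 pos [ 187.2 -543.2  204.7] psi -71.0 q6 -0.12 twist 0 shift [ 484.9 -588.5 -114.2]schema error: expected keys fingers, x, y, z, twist
```

```bash
python3 -m pendant '[{"fingers":0,"x":0,"y":0,"z":-40,"twist":0},{"fingers":0,"x":0,"y":0,"z":-40,"twist":0},{"fingers":0,"x":0,"y":0,"z":-40,"twist":0},{"fingers":0,"x":24.5,"y":-29.5,"z":0,"twist":0},{"fingers":0,"x":24.5,"y":-29.5,"z":0,"twist":0},{"fingers":0,"x":24.5,"y":-29.5,"z":0,"twist":0},{"fingers":0,"x":24.5,"y":-29.5,"z":0,"twist":0},{"fingers":0,"x":24.5,"y":-29.5,"z":0,"twist":0},{"fingers":0,"x":24.5,"y":-29.5,"z":0,"twist":0},{"fingers":0,"x":24.5,"y":-29.5,"z":0,"twist":0},{"fingers":0,"x":24.5,"y":-29.5,"z":0,"twist":0},{"fingers":0,"x":24.5,"y":-29.5,"z":0,"twist":0}]'
python3 -m pendant '[{"fingers":0,"x":24.5,"y":-29.5,"z":0,"twist":0},{"fingers":0,"x":24.5,"y":-29.5,"z":0,"twist":0},{"fingers":0,"x":24.5,"y":-29.5,"z":0,"twist":0},{"fingers":0,"x":24.5,"y":-29.5,"z":0,"twist":0},{"fingers":0,"x":24.5,"y":-29.5,"z":0,"twist":0},{"fingers":0,"x":24.5,"y":-29.5,"z":0,"twist":0},{"fingers":0,"x":24.5,"y":-29.5,"z":0,"twist":0},{"fingers":0,"x":24.5,"y":-29.5,"z":0,"twist":0},{"fingers":0,"x":24.5,"y":-29.5,"z":0,"twist":0},{"fingers":0,"x":24.5,"y":-29.5,"z":0,"twist":0},{"fingers":0,"x":24.5,"y":-29.5,"z":0,"twist":0}]'
python3 -c "
from h import *
to(454,171,320,25)"
```

```text
time: 1.1
eef_pos: [309.2, -218.9, 325.2]
tcp_rot: [0.986, 0.165, 0.0, -0.0]
force: [1.4, -1.4, -0.3]
finger_gap: 1.0
finger_force: 0.0
time: 2.02
eef_pos: [458.3, 175.8, 325.1]
tcp_rot: [0.986, 0.165, -0.0, 0.0]
force: [0.3, -0.9, 0.3]
finger_gap: 1.001
finger_force: 0.0
t 2.0 pos [458.3 175.8 325.1] psi -71.0 q6 1.46 twist 1.467 shift [2.5 5.9 5.1]
```

```bash
python3 -m pendant '[{"fingers":0,"x":0,"y":0,"z":0,"twist":-0.12},{"fingers":0,"x":0,"y":0,"z":0,"twist":-0.12},{"fingers":0,"x":0,"y":0,"z":0,"twist":-0.12},{"fingers":0,"x":0,"y":0,"z":0,"twist":-0.12},{"fingers":0,"x":0,"y":0,"z":0,"twist":-0.12},{"fingers":0,"x":0,"y":0,"z":0,"twist":-0.12},{"fingers":0,"x":0,"y":0,"z":0,"twist":-0.12},{"fingers":0,"x":0,"y":0,"z":0,"twist":-0.12},{"fingers":0,"x":0,"y":0,"z":0,"twist":-0.12},{"fingers":0,"x":0,"y":0,"z":0,"twist":-0.12},{"fingers":0,"x":0,"y":0,"z":0,"twist":-0.12},{"fingers":0,"x":0,"y":0,"z":0,"twist":-0.12}]' >/dev/null
python3 -m pendant '[{"fingers":0,"x":0,"y":0,"z":0,"twist":-0.12},{"fingers":0,"x":0,"y":0,"z":0,"twist":-0.12},{"fingers":0,"x":0,"y":0,"z":0,"twist":0},{"fingers":0,"x":0,"y":0,"z":0,"twist":0}]'
python3 - <<'E'
from h import *
snap('wrist'); im,P=cloud('wrist'); cv2.imwrite('pics/w1.png',im)
to(454,171,320,25)
q=P.reshape(-1,3); q=q[np.hypot(q[:,0]-459,q[:,1]-158)<95]
for lo,hi in((30,45),(45,75),(85,105),(105,125),(30,125)):
    a=q[(q[:,2]>lo)&(q[:,2]<hi)]
    if len(a)>9: print(lo,hi,len(a),a.mean(0).round(1),cv2.minAreaRect(a[:,:2].astype(np.float32)))
E
```

```text
time: 3.35
eef_pos: [458.2, 173.7, 325.1]
tcp_rot: [0.537, 0.844, -0.0, -0.0]
force: [0.5, -0.7, 0.8]
finger_gap: 1.001
finger_force: 0.0
t 3.4 pos [458.3 173.7 325.2] psi 25.1 q6 -0.22 twist 0.002 shift [-0.7 -5.   5.2]
45 75 424 [455.8 173.2  69. ] ((456.1905517578125, 174.12437438964844), (39.38036346435547, 48.90353775024414), 7.987717628479004)
85 105 133 [450.1 187.5  94. ] ((456.0502014160156, 174.72921752929688), (18.035593032836914, 71.11676025390625), 18.173093795776367)
105 125 164 [465.4 149.3 114.6] ((466.3990173339844, 148.0840606689453), (17.41400909423828, 28.585025787353516), 47.47908020019531)
30 125 910 [456.7 171.2  82.9] ((456.7816467285156, 170.37493896484375), (40.27821731567383, 75.23511505126953), 42.878211975097656)
```

View pics/w1.png

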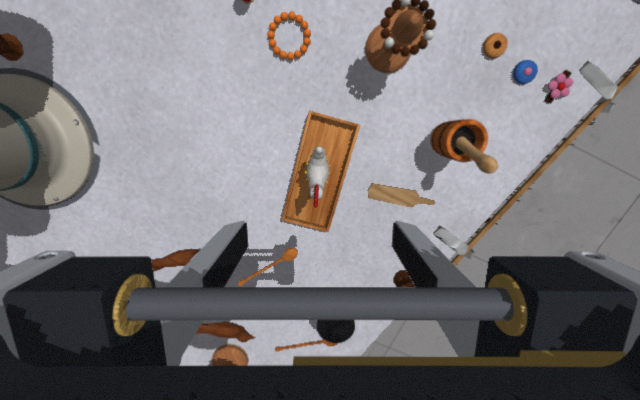

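The wrist view shows the rooster at (317,172), with its tail at (318,150) and comb at (316,195). That puts it centred under the gripper with a yaw of about 22°, and the depth data agree. I'll descend and grip at (455,175), with the TCP at z = 41.

```bash
python3 -m pendant '[{"fingers":0,"x":2.4,"y":-2.5,"z":20,"twist":0.054},{"fingers":0,"x":0,"y":0,"z":40,"twist":0},{"fingers":0,"x":0,"y":0,"z":40,"twist":0},{"fingers":0,"x":0,"y":0,"z":40,"twist":0},{"fingers":0,"x":0,"y":0,"z":30,"twist":0},{"fingers":0,"x":0,"y":0,"z":0,"twist":0},{"fingers":0,"x":0,"y":0,"z":0,"twist":0}]'
python3 - <<'E'
from h import *
snap('wrist'); im,P=cloud('wrist'); cv2.imwrite('pics/w2.png',im)
to(455,175,41,22)
q=P.reshape(-1,3); q=q[np.hypot(q[:,0]-456,q[:,1]-172)<55]
for lo,hi in((45,80),(80,100),(105,130),(40,130)):
    a=q[(q[:,2]>lo)&(q[:,2]<hi)]
    if len(a)>9: print(lo,hi,len(a),a.mean(0).round(1),cv2.minAreaRect(a[:,:2].astype(np.float32)))
E
```

```text
time: 3.98
eef_pos: [454.2, 174.7, 154.7]
tcp_rot: [0.559, 0.829, -0.001, -0.001]
force: [0.4, 0.1, 0.9]
finger_gap: 1.0
finger_force: 0.0
t 4.0 pos [456.  175.1 156.5] psi 22.1 q6 -0.16 twist 0.002 shift [  0.3  -1.1 115.5]
45 80 1389 [455.6 173.5  71. ] ((456.269775390625, 172.01275634765625), (39.19926834106445, 53.804588317871094), 23.847732543945312)
80 100 504 [451.2 185.3  89.1] ((453.4123229980469, 179.86563110351562), (17.37687873840332, 61.63065719604492), 21.795713424682617)
105 130 466 [464.9 150.2 115.1] ((465.082763671875, 148.350341796875), (28.34937858581543, 17.81818962097168), 83.45045471191406)
40 130 2439 [456.7 170.9  84.2] ((456.6100769042969, 171.24295043945312), (39.19926834106445, 79.88702392578125), 23.847732543945312)
```

View pics/w2.png

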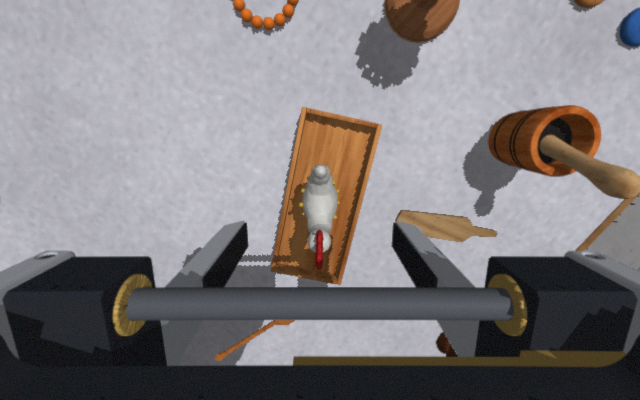

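The rooster is centred between the fingers, tail at (320,172) and comb at (319,250). I'll descend and grip.

```bash
python3 -m pendant '[{"fingers":0,"x":0.4,"y":-1,"z":35,"twist":0},{"fingers":0,"x":0,"y":0,"z":35,"twist":0},{"fingers":0,"x":0,"y":0,"z":28,"twist":0},{"fingers":0,"x":0,"y":0,"z":17,"twist":0},{"fingers":0,"x":0,"y":0,"z":0,"twist":0},{"fingers":0.4,"x":0,"y":0,"z":0,"twist":0},{"fingers":0.5,"x":0,"y":0,"z":0,"twist":0},{"fingers":0.6,"x":0,"y":0,"z":0,"twist":0},{"fingers":0.8,"x":0,"y":0,"z":0,"twist":0},{"fingers":0.8,"x":0,"y":0,"z":0,"twist":0},{"fingers":0.8,"x":0,"y":0,"z":0,"twist":0}]' 10
python3 -m pendant '[{"fingers":0.8,"x":0,"y":0,"z":0,"twist":0},{"fingers":0.8,"x":0,"y":0,"z":0,"twist":0},{"fingers":0.8,"x":0,"y":0,"z":0,"twist":0},{"fingers":0.8,"x":0,"y":0,"z":0,"twist":0}]'
```

```text
time: 4.95
eef_pos: [454.6, 175.0, 41.2]
tcp_rot: [0.558, 0.83, 0.001, 0.001]
force: [-0.9, -0.3, -0.1]
finger_gap: 0.609
finger_force: 0.0
time: 5.28
eef_pos: [453.9, 174.8, 40.4]
tcp_rot: [0.558, 0.83, -0.0, -0.0]
force: [0.2, -0.4, -0.4]
finger_gap: 0.332
finger_force: 10.4
```

```bash
python3 -m pendant '[{"fingers":0.8,"x":0,"y":0,"z":-10,"twist":0},{"fingers":0.8,"x":0,"y":0,"z":-20,"twist":0},{"fingers":0.8,"x":0,"y":0,"z":-30,"twist":0},{"fingers":0.8,"x":0,"y":0,"z":-30,"twist":0},{"fingers":0.8,"x":0,"y":0,"z":-30,"twist":0},{"fingers":0.8,"x":0,"y":0,"z":0,"twist":0}]'
python3 -m pendant '[{"fingers":0.8,"x":-12,"y":2,"z":0,"twist":0},{"fingers":0.8,"x":-24,"y":4,"z":0,"twist":0},{"fingers":0.8,"x":-28,"y":5,"z":0,"twist":0},{"fingers":0.8,"x":-28,"y":5,"z":0,"twist":0},{"fingers":0.8,"x":-28,"y":5,"z":0,"twist":0},{"fingers":0.8,"x":-28,"y":4,"z":0,"twist":0},{"fingers":0.8,"x":-28,"y":4,"z":0,"twist":0},{"fingers":0.8,"x":-28,"y":4,"z":0,"twist":0},{"fingers":0.8,"x":-28,"y":4,"z":0,"twist":0},{"fingers":0.8,"x":-24,"y":4,"z":0,"twist":0},{"fingers":0.8,"x":-12,"y":2,"z":0,"twist":0},{"fingers":0.8,"x":-5,"y":1.5,"z":0,"twist":0}]'
python3 -m pendant '[{"fingers":0.8,"x":0,"y":0,"z":0,"twist":0},{"fingers":0.8,"x":0,"y":0,"z":0,"twist":0},{"fingers":0.8,"x":0,"y":0,"z":0,"twist":0}]'
python3 - <<'E'
from h import *
to(598.5,-61.2,96,22)
for n in('wrist','scene','top'): snap(n)
im,P=cloud('wrist'); cv2.imwrite('pics/w3.png',np.hstack([im[60:300,200:520],cloud('scene')[0][80:320,180:500]]))
q=P.reshape(-1,3); q=q[np.hypot(q[:,0]-600,q[:,1]+65)<55]
a=q[(q[:,2]>45)&(q[:,2]<66)]; print(len(a),cv2.minEnclosingCircle(a[:,:2].astype(np.float32)),np.median(a[:,2]))
a=q[(q[:,2]>210)&(q[:,2]<250)]; print('head',len(a),a.mean(0),a[:,2].max())
a=q[(q[:,2]>155)&(q[:,2]<250)]; print('all',len(a),cv2.minAreaRect(a[:,:2].astype(np.float32)))
E
```

```text
time: 5.78
eef_pos: [457.8, 175.8, 165.9]
tcp_rot: [0.558, 0.83, 0.004, 0.004]
force: [2.1, 1.0, -0.1]
finger_gap: 0.33
finger_force: 10.0
time: 6.78
eef_pos: [598.1, -63.4, 158.2]
tcp_rot: [0.559, 0.829, -0.001, -0.001]
force: [-0.2, -0.6, -0.8]
finger_gap: 0.325
finger_force: 10.0
time: 7.03
eef_pos: [597.2, -59.9, 160.1]
tcp_rot: [0.558, 0.83, -0.0, -0.001]
force: [0.3, 0.6, -1.2]
finger_gap: 0.33
finger_force: 10.0
t 7.0 pos [597.2 -59.9 160.1] psi 22.2 q6 -0.6 twist 0.004 shift [-1.8  0.7 64.1]
2157 ((602.4158935546875, -66.01526641845703), 33.87245559692383) 57.709934310465556
head 3736 [599.38498477 -60.07101913 225.84851248] 249.96347256874998
all 9196 ((599.9024047851562, -59.670467376708984), (52.30998611450195, 59.05704879760742), 61.64759826660156)
```

View pics/w3.png

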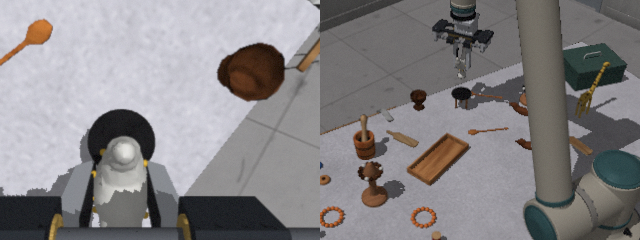

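The left half (wrist view) shows the rooster held upright above the black stool. The right half (scene view) confirms the tray is empty and the tall stand untouched. I'll lower it now.

```bash
python3 -m pendant '[{"fingers":0.8,"x":-2.5,"y":1.3,"z":15,"twist":0},{"fingers":0.8,"x":0,"y":0,"z":20,"twist":0},{"fingers":0.8,"x":0,"y":0,"z":14,"twist":0},{"fingers":0.8,"x":0,"y":0,"z":8,"twist":0},{"fingers":0.8,"x":0,"y":0,"z":4,"twist":0},{"fingers":0.8,"x":0,"y":0,"z":2,"twist":0},{"fingers":0.8,"x":0,"y":0,"z":0,"twist":0},{"fingers":0.8,"x":0,"y":0,"z":0,"twist":0},{"fingers":0.8,"x":0,"y":0,"z":0,"twist":0}]'
python3 -m pendant '[{"fingers":0.8,"x":0,"y":0,"z":1,"twist":0},{"fingers":0.8,"x":0,"y":0,"z":0,"twist":0},{"fingers":0.8,"x":0,"y":0,"z":0,"twist":0}]'
python3 -m pendant '[{"fingers":0.8,"x":0,"y":0,"z":1,"twist":0},{"fingers":0.8,"x":0,"y":0,"z":0,"twist":0},{"fingers":0.8,"x":0,"y":0,"z":0,"twist":0}]'
```

```text
time: 7.93
eef_pos: [601.1, -63.1, 98.4]
tcp_rot: [0.558, 0.83, 0.0, 0.001]
force: [-0.3, -0.1, -0.3]
finger_gap: 0.332
finger_force: 10.0
time: 8.18
eef_pos: [600.5, -63.0, 96.7]
tcp_rot: [0.558, 0.83, 0.0, 0.0]
force: [-0.2, 0.8, -0.4]
finger_gap: 0.33
finger_force: 10.0
time: 8.43
eef_pos: [600.4, -63.0, 95.4]
tcp_rot: [0.558, 0.83, -0.0, -0.0]
force: [0.2, 0.4, -1.7]
finger_gap: 0.329
finger_force: 10.0
```

```bash
python3 -m pendant '[{"fingers":0.8,"x":0,"y":0,"z":1,"twist":0},{"fingers":0.8,"x":0,"y":0,"z":0,"twist":0},{"fingers":0.8,"x":0,"y":0,"z":0,"twist":0}]' | grep -E 'pos|force'
python3 -m pendant '[{"fingers":0.8,"x":0,"y":0,"z":0.7,"twist":0},{"fingers":0.8,"x":0,"y":0,"z":0,"twist":0},{"fingers":0.8,"x":0,"y":0,"z":0,"twist":0}]'| grep -E 'pos|force'
```

```text
eef_pos: [600.3, -63.0, 94.3]
force: [-0.4, 0.6, -0.1]
finger_force: 10.0
eef_pos: [600.4, -63.0, 93.7]
force: [1.1, 0.4, 0.0]
finger_force: 10.0
```

```bash
python3 -m pendant '[{"fingers":0.8,"x":0,"y":0,"z":0.7,"twist":0},{"fingers":0.8,"x":0,"y":0,"z":0,"twist":0},{"fingers":0.8,"x":0,"y":0,"z":0,"twist":0}]' | grep -E 'pos|force'
python3 - <<'E'
from h import *
snap('scene'); im,P=cloud('scene'); 
cv2.imwrite('pics/s4.png',cv2.resize(im[130:200,290:380],None,fx=7,fy=7,interpolation=cv2.INTER_CUBIC))
E
```

```text
eef_pos: [600.6, -63.0, 93.3]
force: [-0.5, 0.1, 1.5]
finger_force: 10.0
```

View pics/s4.png

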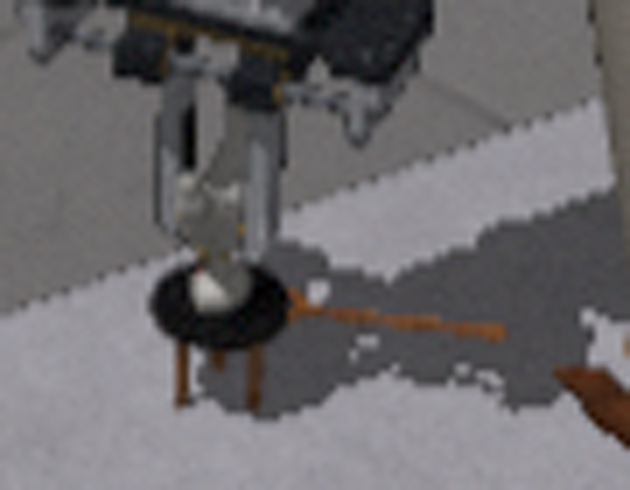

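The rooster's foot, at crop (220,295), is centred on the seat. I'll press down slightly until the force confirms contact.

```bash
python3 -m pendant '[{"fingers":0.8,"x":0,"y":0,"z":0.6,"twist":0},{"fingers":0.8,"x":0,"y":0,"z":0,"twist":0},{"fingers":0.8,"x":0,"y":0,"z":0,"twist":0}]' | grep -E 'pos|force'
python3 -m pendant '[{"fingers":0.8,"x":0,"y":0,"z":0,"twist":0}]' | grep -E 'pos|force'
```

```text
eef_pos: [600.9, -63.1, 93.2]
force: [-0.7, -0.1, 4.9]
finger_force: 10.0
eef_pos: [600.9, -63.1, 93.3]
force: [-1.1, -0.3, 5.1]
finger_force: 10.0
```

```bash
python3 -m pendant '[{"fingers":0.6,"x":0,"y":0,"z":-0.4,"twist":0},{"fingers":0.5,"x":0,"y":0,"z":0,"twist":0},{"fingers":0.4,"x":0,"y":0,"z":0,"twist":0},{"fingers":0.2,"x":0,"y":0,"z":0,"twist":0},{"fingers":0,"x":0,"y":0,"z":0,"twist":0},{"fingers":0,"x":0,"y":0,"z":0,"twist":0},{"fingers":0,"x":0,"y":0,"z":0,"twist":0},{"fingers":0,"x":0,"y":0,"z":-10,"twist":0},{"fingers":0,"x":0,"y":0,"z":-30,"twist":0},{"fingers":0,"x":0,"y":0,"z":-40,"twist":0},{"fingers":0,"x":0,"y":0,"z":-40,"twist":0},{"fingers":0,"x":0,"y":0,"z":-40,"twist":0}]'
python3 -m pendant '[{"fingers":0,"x":0,"y":0,"z":-40,"twist":0},{"fingers":0,"x":0,"y":0,"z":-20,"twist":0},{"fingers":0,"x":0,"y":0,"z":0,"twist":0},{"fingers":0,"x":0,"y":0,"z":0,"twist":0}]'
python3 - <<'E'
from h import *
for n in('wrist','top'):
    snap(n); im,P=cloud(n)
    q=P.reshape(-1,3); q=q[np.hypot(q[:,0]-601,q[:,1]+65)<60]
    a=q[(q[:,2]>52)&(q[:,2]<64)]; print(len(a),cv2.minEnclosingCircle(a[:,:2].astype(np.float32)))
    a=q[(q[:,2]>85)&(q[:,2]<200)]; print(len(a),cv2.minAreaRect(a[:,:2].astype(np.float32)),a[:,2].max())
q=P.reshape(-1,3)
a=q[(np.hypot(q[:,0]-475,q[:,1]-387)<60)&(q[:,2]>103)&(q[:,2]<120)];print('ring',len(a),cv2.minEnclosingCircle(a[:,:2].astype(np.float32)),np.percentile(a[:,2],[5,50,95]))
to(475.2,386.8,310,0)
cv2.imwrite('pics/w5.png',cloud('wrist')[0])
E
```

```text
time: 10.57
eef_pos: [600.0, -62.9, 255.4]
tcp_rot: [0.558, 0.83, 0.0, 0.0]
force: [1.9, 0.0, -0.5]
finger_gap: 1.002
finger_force: 0.0
time: 10.9
eef_pos: [600.8, -63.0, 314.7]
tcp_rot: [0.558, 0.83, 0.001, 0.002]
force: [0.2, -1.0, -0.0]
finger_gap: 1.001
finger_force: 0.0
692 ((602.6395263671875, -66.18895721435547), 33.85657501220703)
1254 ((603.234375, -66.64696502685547), (38.63063430786133, 79.83805847167969), 23.61490821838379) 178.7138473795693
0 ((0.0, 0.0), 0.0)
4 ((610.8080444335938, -81.296630859375), (2.9063308238983154, 8.310287475585938), 76.85841369628906) 176.2351410584597
ring 215 ((475.122802734375, 387.5212097167969), 33.57403564453125) [104.16451477 110.09093788 117.20247328]
t 11.0 pos [599.5 -62.8 311.5] psi 22.2 q6 -0.61 twist 0.387 shift [ 449.6 -124.3    2. ]
```

View pics/w5.png

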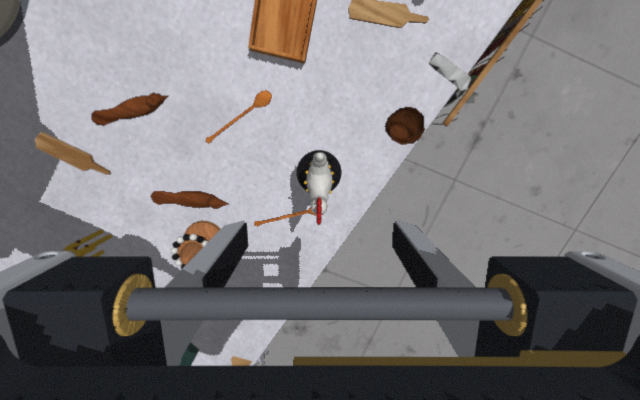

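The rooster stands on the stool at (319,180), within about 1 mm of its centre. Next stop is over the tray to measure it.

```bash
python3 -m pendant '[{"fingers":0,"x":33,"y":0,"z":0,"twist":0},{"fingers":0,"x":33,"y":0,"z":0,"twist":0},{"fingers":0,"x":33,"y":0,"z":0,"twist":0},{"fingers":0,"x":33,"y":-8,"z":0,"twist":0},{"fingers":0,"x":33,"y":-10,"z":0,"twist":0},{"fingers":0,"x":30,"y":-10,"z":0,"twist":0},{"fingers":0,"x":0,"y":-5,"z":0,"twist":0},{"fingers":0,"x":0,"y":0,"z":0,"twist":0},{"fingers":0,"x":0,"y":0,"z":0,"twist":0}]'
cat > tray.py <<'E'
from h import *
snap('wrist'); im,P=cloud('wrist')
q=P.reshape(-1,3); m=(np.hypot(q[:,0]-460,q[:,1]-160)<130)
b=im.reshape(-1,3).astype(int); w=(b[:,2]-b[:,0]>35)  # wood colour
a=q[m&w&(q[:,2]>16)&(q[:,2]<28)]; f=q[m&w&(q[:,2]>2)&(q[:,2]<9)]
for n,x in(('rim',a),('floor',f)): print(n,len(x),np.median(x[:,2]).round(1),cv2.minAreaRect(x[:,:2].astype(np.float32)))
cv2.imwrite('/tmp/w.png',im)
to(475.2,387,310,99.6)
E
python3 tray.py
```

```text
time: 11.75
eef_pos: [496.1, 104.7, 311.7]
tcp_rot: [0.558, 0.83, -0.001, -0.0]
force: [0.5, 0.3, 1.6]
finger_gap: 0.998
finger_force: 0.0
rim 1200 20.5 ((463.9384765625, 161.11654663085938), (85.13138580322266, 189.37002563476562), 9.68120288848877)
floor 5813 4.9 ((507.351806640625, 168.91110229492188), (163.359375, 180.9364471435547), 9.938425064086914)
t 11.8 pos [496.6 104.4 311.8] psi 22.1 q6 -0.32 twist -1.352 shift [-26.  282.2   1.6]
```

The rim measures 85.1 x 189.4 mm, as it should, so the tray is at (463.9, 161.1) with a yaw of 9.7°. I'll turn to psi 99.7 and go to the tall stand.

```bash
python3 -m pendant '[{"fingers":0,"x":0,"y":0,"z":0,"twist":-0.123},{"fingers":0,"x":0,"y":0,"z":0,"twist":-0.123},{"fingers":0,"x":0,"y":0,"z":0,"twist":-0.123},{"fingers":0,"x":0,"y":0,"z":0,"twist":-0.123},{"fingers":0,"x":0,"y":0,"z":0,"twist":-0.123},{"fingers":0,"x":0,"y":0,"z":0,"twist":-0.123},{"fingers":0,"x":0,"y":0,"z":0,"twist":-0.123},{"fingers":0,"x":0,"y":0,"z":0,"twist":-0.123},{"fingers":0,"x":0,"y":0,"z":0,"twist":-0.123},{"fingers":0,"x":0,"y":0,"z":0,"twist":-0.123},{"fingers":0,"x":0,"y":0,"z":0,"twist":-0.123}]' >/dev/null
python3 -m pendant '[{"fingers":0,"x":-3,"y":20,"z":0,"twist":0},{"fingers":0,"x":-3,"y":35,"z":0,"twist":0},{"fingers":0,"x":-3,"y":35,"z":0,"twist":0},{"fingers":0,"x":-3,"y":35,"z":0,"twist":0},{"fingers":0,"x":-3,"y":35,"z":0,"twist":0},{"fingers":0,"x":-3,"y":35,"z":0,"twist":0},{"fingers":0,"x":-3,"y":35,"z":0,"twist":0},{"fingers":0,"x":-3,"y":35,"z":0,"twist":0},{"fingers":0,"x":-2,"y":17,"z":0,"twist":0},{"fingers":0,"x":0,"y":0,"z":0,"twist":0},{"fingers":0,"x":0,"y":0,"z":0,"twist":0},{"fingers":0,"x":0,"y":0,"z":0,"twist":0}]'
cat > ring.py <<'E'
from h import *
snap('wrist'); im,P=cloud('wrist')
q=P.reshape(-1,3); m=np.hypot(q[:,0]-475,q[:,1]-387)<60
a=q[m&(q[:,2]>103)&(q[:,2]<118)];t=q[m&(q[:,2]>127)&(q[:,2]<145)]
for x in(a,t): print(len(x),np.percentile(x[:,2],[50,99]).round(1),cv2.minEnclosingCircle(x[:,:2].astype(np.float32)))
cv2.imwrite('pics/r.png',im)
to(475.2,387,101.5,99.7)
E
python3 ring.py
```

```text
time: 13.72
eef_pos: [475.3, 385.8, 312.3]
tcp_rot: [-0.084, 0.996, -0.001, -0.0]
force: [-0.1, -0.7, -0.5]
finger_gap: 1.004
finger_force: 0.0
1066 [109.9 117.5] ((478.2930908203125, 385.4170227050781), 33.71598815917969)
156 [131.6 135.3] ((478.31964111328125, 385.4921875), 9.27280044555664)
t 13.8 pos [475.2 385.7 312.7] psi 99.6 q6 -1.17 twist -0.002 shift [ -0.3   1.6 211.2]
```

```bash
python3 -m pendant '[{"fingers":0,"x":-1.9,"y":0.3,"z":30,"twist":0},{"fingers":0,"x":0,"y":0,"z":40,"twist":0},{"fingers":0,"x":0,"y":0,"z":40,"twist":0},{"fingers":0,"x":0,"y":0,"z":30,"twist":0},{"fingers":0,"x":0,"y":0,"z":20,"twist":0},{"fingers":0,"x":0,"y":0,"z":0,"twist":0},{"fingers":0,"x":0,"y":0,"z":0,"twist":0}]'
python3 ring.py
```

```text
time: 14.35
eef_pos: [476.4, 386.5, 152.7]
tcp_rot: [-0.084, 0.996, -0.001, -0.001]
force: [-0.2, 0.0, -0.4]
finger_gap: 1.001
finger_force: 0.0
2951 [109.8 117.4] ((477.7648010253906, 385.40899658203125), 33.39082717895508)
459 [131.8 135. ] ((478.0415954589844, 385.5120544433594), 9.331106185913086)
t 14.4 pos [477.3 387.4 154.2] psi 99.6 q6 -1.17 twist -0.002 shift [ 2.3 -0.  52.7]
```

View pics/r.png

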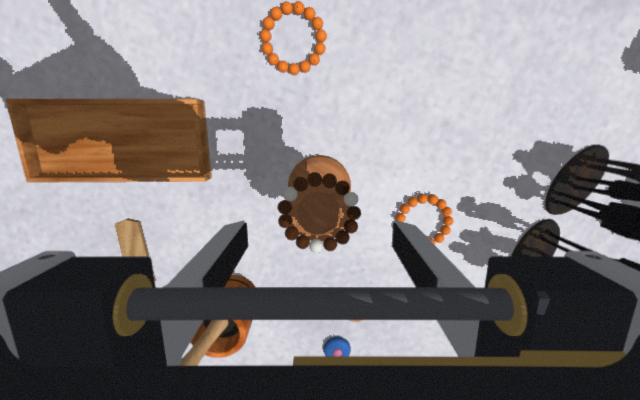

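The ring at (319,212) is centred between the fingers, and nothing else is within the gripper's span. I'll descend and grip.

```bash
python3 -m pendant '[{"fingers":0,"x":0,"y":-0.5,"z":20,"twist":0},{"fingers":0,"x":0,"y":0,"z":20,"twist":0},{"fingers":0,"x":0,"y":0,"z":10,"twist":0},{"fingers":0,"x":0,"y":0,"z":1,"twist":0},{"fingers":0,"x":0,"y":0,"z":0,"twist":0},{"fingers":0,"x":0,"y":0,"z":0,"twist":0}]'
python3 -m pendant '[{"fingers":0.2,"x":0,"y":0,"z":0,"twist":0},{"fingers":0.2,"x":0,"y":0,"z":0,"twist":0},{"fingers":0.3,"x":0,"y":0,"z":0,"twist":0},{"fingers":0.4,"x":0,"y":0,"z":0,"twist":0},{"fingers":0.4,"x":0,"y":0,"z":0,"twist":0},{"fingers":0.4,"x":0,"y":0,"z":0,"twist":0},{"fingers":0.4,"x":0,"y":0,"z":0,"twist":0}]' 10
```

```text
time: 14.9
eef_pos: [477.4, 388.2, 103.5]
tcp_rot: [-0.084, 0.996, 0.001, 0.001]
force: [-0.1, -0.9, -0.3]
finger_gap: 0.999
finger_force: 0.0
time: 15.48
eef_pos: [476.4, 387.6, 102.1]
tcp_rot: [-0.085, 0.996, -0.0, 0.0]
force: [-0.7, -0.3, 2.2]
finger_gap: 0.688
finger_force: 10.0
```

```bash
python3 -m pendant '[{"fingers":0.4,"x":0,"y":0,"z":-3,"twist":0},{"fingers":0.4,"x":0,"y":0,"z":-8,"twist":0},{"fingers":0.4,"x":0,"y":0,"z":-15,"twist":0},{"fingers":0.4,"x":0,"y":0,"z":-20,"twist":0},{"fingers":0.4,"x":0,"y":0,"z":-25,"twist":0},{"fingers":0.4,"x":0,"y":0,"z":-20,"twist":0},{"fingers":0.4,"x":0,"y":0,"z":-9,"twist":0},{"fingers":0.4,"x":0,"y":0,"z":0,"twist":0},{"fingers":0.4,"x":0,"y":0,"z":0,"twist":0},{"fingers":0.4,"x":0,"y":0,"z":0,"twist":0}]'
cat > held.py <<'E'
from h import *
import sys
snap('wrist'); im,P=cloud('wrist'); z=np.load('/tmp/wrist.npz')
T=(P-z['p'])@R.from_quat(z['q']).as_matrix(); q=T.reshape(-1,3)
b=im.reshape(-1,3).astype(int)
a=q[(abs(q[:,0])<45)&(abs(q[:,1])<31)&(q[:,2]>-40)&(q[:,2]<10)]
print('ring tool frame',len(a),cv2.minEnclosingCircle(a[:,:2].astype(np.float32)),np.percentile(a[:,2],[1,50,99]).round(1))
for lo,hi in((-45,-15),(-15,15),(15,45)):
    s=a[(a[:,0]>lo)&(a[:,0]<hi)]; print(lo,len(s),np.percentile(s[:,2],5).round(1) if len(s) else '')
cv2.imwrite('pics/held.png',im)
to(463.9,161.1,202,99.7)
E
python3 held.py
```

```text
time: 16.32
eef_pos: [475.5, 387.1, 200.4]
tcp_rot: [-0.085, 0.996, -0.001, -0.001]
force: [0.6, -0.1, 0.0]
finger_gap: 0.687
finger_force: 10.0
ring tool frame 3825 ((-1.1118545532226562, -0.3477427363395691), 33.472713470458984) [-10.   -7.4  -2.3]
-45 1193 -9.5
-15 1352 -9.4
15 1280 -9.4
t 16.4 pos [475.4 387.1 200.1] psi 99.7 q6 -1.17 twist -0.0 shift [  49.5 -220.8   -1.4]
```

View pics/held.png

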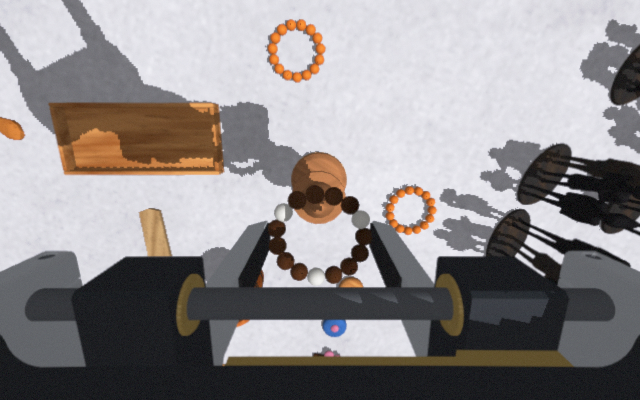

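The bracelet is held level, clear of the post, and centred between the fingers at (318,235). I'll carry it over the tray and start down.

```bash
python3 -m pendant '[{"fingers":0.4,"x":3,"y":-12,"z":0,"twist":0},{"fingers":0.4,"x":5,"y":-24,"z":0,"twist":0},{"fingers":0.4,"x":6,"y":-26,"z":0,"twist":0},{"fingers":0.4,"x":6,"y":-26,"z":0,"twist":0},{"fingers":0.4,"x":6,"y":-26,"z":0,"twist":0},{"fingers":0.4,"x":6,"y":-26,"z":0,"twist":0},{"fingers":0.4,"x":6,"y":-26,"z":0,"twist":0},{"fingers":0.4,"x":6,"y":-26,"z":0,"twist":0},{"fingers":0.4,"x":4,"y":-19,"z":0,"twist":0},{"fingers":0.4,"x":2,"y":-10,"z":0,"twist":0},{"fingers":0.4,"x":0,"y":0,"z":0,"twist":0},{"fingers":0.4,"x":0,"y":0,"z":0,"twist":0}]'
python3 -m pendant '[{"fingers":0.4,"x":0,"y":0,"z":15,"twist":0},{"fingers":0.4,"x":0,"y":0,"z":25,"twist":0},{"fingers":0.4,"x":0,"y":0,"z":30,"twist":0},{"fingers":0.4,"x":0,"y":0,"z":30,"twist":0},{"fingers":0.4,"x":0,"y":0,"z":20,"twist":0},{"fingers":0.4,"x":0,"y":0,"z":10,"twist":0},{"fingers":0.4,"x":0,"y":0,"z":0,"twist":0},{"fingers":0.4,"x":0,"y":0,"z":0,"twist":0},{"fingers":0.4,"x":0,"y":0,"z":0,"twist":0}]'
python3 - <<'E'
from h import *
snap('wrist'); im,P=cloud('wrist'); q=P.reshape(-1,3); b=im.reshape(-1,3).astype(int)
a=q[(np.hypot(q[:,0]-464,q[:,1]-161)<130)&(b[:,2]-b[:,0]>35)&(q[:,2]>16)&(q[:,2]<28)]
print(len(a),cv2.minAreaRect(a[:,:2].astype(np.float32))); to(463.9,161.1,7,99.7)
E
```

```text
time: 17.37
eef_pos: [464.1, 161.2, 201.5]
tcp_rot: [-0.084, 0.996, 0.0, -0.0]
force: [0.4, 0.6, 0.1]
finger_gap: 0.686
finger_force: 10.0
time: 18.12
eef_pos: [465.1, 162.2, 72.5]
tcp_rot: [-0.085, 0.996, 0.0, 0.001]
force: [0.2, 0.1, -0.5]
finger_gap: 0.681
finger_force: 10.0
3667 ((463.9898986816406, 161.7704620361328), (85.68468475341797, 189.57728576660156), 9.879600524902344)
t 18.2 pos [465.3 162.1  72.8] psi 99.7 q6 -1.55 twist 0.001 shift [ 1.7 -0.8 65.8]
```

```bash
python3 -m pendant '[{"fingers":0.4,"x":1.6,"y":-0.5,"z":15,"twist":0},{"fingers":0.4,"x":0,"y":0,"z":15,"twist":0},{"fingers":0.4,"x":0,"y":0,"z":10,"twist":0},{"fingers":0.4,"x":0,"y":0,"z":4,"twist":0},{"fingers":0.4,"x":0,"y":0,"z":0,"twist":0},{"fingers":0.4,"x":0,"y":0,"z":0,"twist":0},{"fingers":0.4,"x":0,"y":0,"z":0,"twist":0}]'
python3 - <<'E'
from h import *
snap('wrist'); im,P=cloud('wrist'); z=np.load('/tmp/wrist.npz'); A=R.from_quat(z['q']).as_matrix()
q=(P.reshape(-1,3)-z['p'])@A; w=P.reshape(-1,3)[:,2]; b=im.reshape(-1,3).astype(int)
a=q[(np.hypot(q[:,0],q[:,1])<130)&(b[:,2]-b[:,0]>35)&(w>16)&(w<25)&((abs(q[:,0])>36)|(abs(q[:,1])>70))]
r=q[(abs(q[:,0])<45)&(abs(q[:,1])<31)&(q[:,2]>-14)&(q[:,2]<0)]
print('tray',cv2.minAreaRect(a[:,:2].astype(np.float32)),'ring',cv2.minEnclosingCircle(r[:,:2].astype(np.float32)),telemetry.sense()['eef_pos'])
E
```

```text
time: 18.75
eef_pos: [463.7, 160.8, 28.8]
tcp_rot: [-0.085, 0.996, 0.0, 0.001]
force: [-1.5, 0.6, -0.2]
finger_gap: 0.682
finger_force: 10.0
tray ((-0.20299911499023438, 1.0891952514648438), (190.10630798339844, 85.39254760742188), 89.7774429321289) ring ((-0.9915607571601868, -0.4413986802101135), 33.50503158569336) [463.63141628 160.77134873  28.7694437 ]
```

```bash
python3 -m pendant '[{"fingers":0.4,"x":0.7,"y":1,"z":7,"twist":0},{"fingers":0.4,"x":0,"y":0,"z":6,"twist":0},{"fingers":0.4,"x":0,"y":0,"z":4,"twist":0},{"fingers":0.4,"x":0,"y":0,"z":2,"twist":0},{"fingers":0.4,"x":0,"y":0,"z":0,"twist":0},{"fingers":0.4,"x":0,"y":0,"z":0,"twist":0},{"fingers":0.4,"x":0,"y":0,"z":0,"twist":0}]'
python3 -m pendant '[{"fingers":0.4,"x":0,"y":0,"z":1,"twist":0},{"fingers":0.4,"x":0,"y":0,"z":0,"twist":0},{"fingers":0.4,"x":0,"y":0,"z":0,"twist":0}]' | grep -E 'pos|force'
python3 -m pendant '[{"fingers":0.4,"x":0,"y":0,"z":0.7,"twist":0},{"fingers":0.4,"x":0,"y":0,"z":0,"twist":0},{"fingers":0.4,"x":0,"y":0,"z":0,"twist":0}]' | grep -E 'pos|force'
```

```text
time: 19.38
eef_pos: [462.0, 161.5, 8.8]
tcp_rot: [-0.085, 0.996, -0.0, 0.0]
force: [0.1, 0.4, 0.5]
finger_gap: 0.685
finger_force: 10.0
eef_pos: [462.0, 161.5, 7.9]
force: [0.1, -0.9, -1.2]
finger_force: 10.0
eef_pos: [461.9, 161.4, 7.1]
force: [1.9, 0.4, -0.0]
finger_force: 10.0
```

```bash
python3 -m pendant '[{"fingers":0.4,"x":0,"y":0,"z":0.5,"twist":0},{"fingers":0.4,"x":0,"y":0,"z":0,"twist":0},{"fingers":0.4,"x":0,"y":0,"z":0,"twist":0}]' | grep -E 'pos|force'
python3 -m pendant '[{"fingers":0.4,"x":0,"y":0,"z":0.4,"twist":0},{"fingers":0.4,"x":0,"y":0,"z":0,"twist":0},{"fingers":0.4,"x":0,"y":0,"z":0,"twist":0}]' | grep -E 'pos|force'
```

```text
eef_pos: [461.9, 161.4, 7.0]
force: [-1.3, -0.5, 4.9]
finger_force: 10.0
eef_pos: [462.0, 161.5, 7.0]
force: [-1.8, -0.4, 7.7]
finger_force: 10.0
```

Contact with the tray floor is confirmed. I'll open the fingers, retreat straight up and check.

```bash
python3 -m pendant '[{"fingers":0.4,"x":0,"y":0,"z":-0.6,"twist":0},{"fingers":0.25,"x":0,"y":0,"z":0,"twist":0},{"fingers":0.1,"x":0,"y":0,"z":0,"twist":0},{"fingers":0.05,"x":0,"y":0,"z":0,"twist":0},{"fingers":0.05,"x":0,"y":0,"z":0,"twist":0},{"fingers":0.05,"x":0,"y":0,"z":0,"twist":0},{"fingers":0.05,"x":0,"y":0,"z":-5,"twist":0},{"fingers":0.05,"x":0,"y":0,"z":-15,"twist":0},{"fingers":0.05,"x":0,"y":0,"z":-35,"twist":0},{"fingers":0.05,"x":0,"y":0,"z":-40,"twist":0},{"fingers":0.05,"x":0,"y":0,"z":-40,"twist":0},{"fingers":0.05,"x":0,"y":0,"z":-40,"twist":0}]'
python3 -m pendant '[{"fingers":0.05,"x":0,"y":0,"z":-40,"twist":0},{"fingers":0.05,"x":0,"y":0,"z":-20,"twist":0},{"fingers":0.05,"x":0,"y":0,"z":0,"twist":0},{"fingers":0.05,"x":0,"y":0,"z":0,"twist":0},{"fingers":0.05,"x":0,"y":0,"z":0,"twist":0}]'
python3 - <<'E'
from h import *
snap('wrist'); im,P=cloud('wrist'); q=P.reshape(-1,3); b=im.reshape(-1,3).astype(int)
d=np.hypot(q[:,0]-464,q[:,1]-161); w=b[:,2]-b[:,0]>35
a=q[(d<130)&w&(q[:,2]>17)&(q[:,2]<28)]; r=q[(d<36)&(q[:,2]>9)&(q[:,2]<25)]
print('tray',len(a),cv2.minAreaRect(a[:,:2].astype(np.float32)),'ring',len(r),cv2.minEnclosingCircle(r[:,:2].astype(np.float32)),np.percentile(r[:,2],[50,98]))
snap('top');t,P=cloud('top'); q=P.reshape(-1,3); a=q[(np.hypot(q[:,0]-601,q[:,1]+65)<60)&(q[:,2]>60)]; print('rooster',len(a),a[:,2].max() if len(a) else '')
cv2.imwrite('pics/fin.png',np.hstack([im[20:320,150:450],cv2.resize(t[120:240,260:460],None,fx=2.5,fy=2.5)]))
E
```

```text
time: 21.38
eef_pos: [461.3, 161.4, 184.0]
tcp_rot: [-0.085, 0.996, -0.0, -0.0]
force: [1.6, 0.3, 0.7]
finger_gap: 0.95
finger_force: 0.0
time: 21.8
eef_pos: [460.9, 161.2, 240.7]
tcp_rot: [-0.084, 0.996, -0.0, -0.001]
force: [-0.5, 0.2, -0.7]
finger_gap: 0.95
finger_force: 0.0
tray 1523 ((463.79443359375, 161.50271606445312), (84.46415710449219, 190.036376953125), 9.803511619567871) ring 790 ((463.8520812988281, 161.28733825683594), 33.70880889892578) [14.62855204 17.20033935]
rooster 292 180.74378885130227
```

View pics/fin.png

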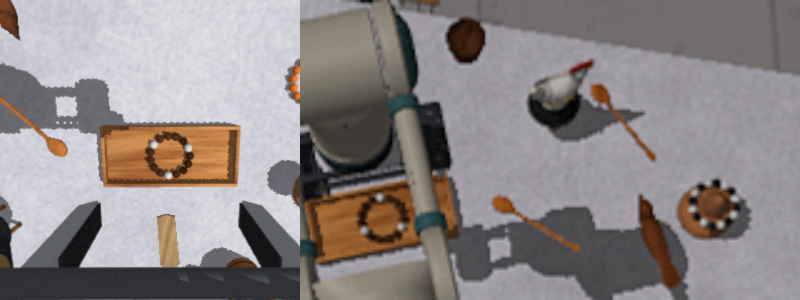

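The bracelet lies flat in the middle of the tray at (169,155), the rooster stands on the stool at (555,95), and the other bracelet is still on its stand at (712,203). Handing in.

```bash
python3 -c "
from plant import close_job
print(close_job())"
```

```text
the job is handed in; nothing more can be done
None
```

The job is handed in: the rooster stands upright on the stool, the bracelet lies flat within about 1 mm of the tray's centre, the other bracelet is still on its stand, and the arm stayed clear of the mortar and giraffe; the hand-in gave no verdict.

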